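# Take a ball blank out of the stall's curved ball track for burning

## Task

First swing the round dust cover aside on its pin by at least a third of a turn, clear of the exit port. Then push the wooden ball along the curved track, under the strap and over the small sill, until it settles in the port. Lift it out there and set it at rest on the ring cradle, leaving the cover swung aside, the other things undisturbed and the track not forced.

Things in the scene. Friction and masses are not known exactly. Their poses are not given: they have to be found in the camera images.
- track: Fixed ball track: plywood board with a U-shaped wooden channel. Origin on the bench at the centre of the U's bend, x along both legs from the bend to their ends, z up; (x, y) in mm below are in this frame. Channel floor 8 mm above the bench. Centreline: start leg y = -85 from x = 150 to 0, half circle of radius 85 on the -x side, port leg y = +85 from x = 0 to the port at (95, 85).
- start_end (a point): Centre of the start leg's end wall, at (150, -85), on the channel floor. Channel walls are 68 mm apart inside; overhanging lips, 57.5 to 62.5 mm above the bench, leave an open slot 56 mm wide along the whole centreline: the ball cannot be lifted through it, but closed fingers can go down in it behind the ball and push. The lips end at x = 59 of the port leg, its walls at x = 69.
- strap (a point): Middle of the underside of the steel strap that bridges the port leg, at (35, 85), 75 mm above the bench; the strap spans x = 29 to 41, its top is 80 mm above the bench. Upright fingers stop at it before the ball is over the sill; fingers leaning back 20 to 30 degrees, tips forward and about 38 mm above the bench, reach under it.
- sill (a point): Middle of the sill's top at (76, 85): a bar 4 mm high across the channel floor from x = 74 to 78. Once the ball's centre is past it (a few N of push, at or above mid-height of the ball), the ball drops into the port and stays.
- port (a point): The ball's centre when settled in the port (play 2 mm): (95, 85), 40 mm above the bench. The ball lies between the sill, a stop block (face at x = 128.5, top 50 mm above the bench) and two kerbs (top 16 mm above the bench, outer faces 30.5 mm from the centreline). The board beside is bare, so fingers can close on the ball from both sides, across the leg.
- ball_center (a point): Centre of the smooth waxed light wood ball, diameter 64 mm, about 0.1 kg, free to roll. It starts in the start leg at x = 10 to 60 of the track, its centre 40 mm above the bench. Pushed by a face held square to the channel it rolls freely; pushed askew in the bend it wedges against the wall.
- cover (a joint): Angle (rad) of the dark wood dust cover on its upright pin at (157, 85): 0 = closed over the port, pointing to -x; it opens anticlockwise seen from above, first towards -y, to a stop at 2.6. Starts at 0 to 0.3, stays where left, needs under 2 N at the knob. Past about 2.1 it is clear of a gripper at the port. Disc 84 mm wide, 79 to 84 mm above the bench, on an arm 22 mm wide.
- cover_knob (a point): Middle of the upright round knob on the disc's centre, diameter 20 mm, from 84 to 104 mm above the bench, 62 mm from the pin's axis. This point is 94 mm above the bench.
- cradle: Dark wood ring that holds a ball for burning: outer diameter 84 mm, hole 48 mm, 20 mm high, 0.35 kg, standing loose on the bench. Origin: centre of its underside. A ball seated on it has its centre 41 mm above the bench, over the hole's centre.
- gourd: Bystander: terracotta-brown gourd flask, 88 mm wide, 155 mm high; origin under its centre.
- pens: Bystander: green cup of pens, 72 mm wide, 160 mm high; origin under its centre.
- blanks: Bystander: cork block 120 x 80 x 30 mm; origin under its centre.

How it is judged:
On the way, in this order (a step that is already met when the one before it is completed fails the run):
1. the cover is swung aside, at least 1.9 rad open (value of joint cover above 1.9 rad), for 0.2 s.
2. the ball lies in the port, within 8 mm of its settled place (distance between ball_center and port below 0.008 m), for 0.2 s.
At the end, for the whole second after the job is handed in: the ball rests on the cradle, its centre within 6 mm of the cradle's axis and 36 to 46 mm above its underside, the cradle standing on the bench, and the cover is still at least 1.9 rad open (horizontal distance between ball_center and cradle below 0.006 m and z of ball_center in the frame of cradle between 0.036 and 0.046 m and height (world z) of cradle below 0.004 m and linear speed of ball below 0.02 m/s and value of joint cover above 1.9 rad); the robot touches nothing.
It fails at once if the ball falls onto the bench (height (world z) of ball_center below 0.035 m).
It fails at once if the fingers press on the track with more than 80 N (contact force between the fingers and track above 80 N).
It fails at once if a bystander is moved by more than 20 mm (distance of any of gourd, pens, blanks from where it was at the start of the episode above 0.02 m).
It also fails if it takes over 72 s, if anything falls off the work surface, if the arm or the gripper's body presses on something with over 40 N, if the wrist force passes 120 N, or if a joint passes its speed limit or range.

## Robot

A 6-joint arm with a two-finger parallel gripper is mounted at the origin on the work surface. World frame = base frame: x ahead of the robot, y to its left, z up, the work surface at z = 0. Lengths are in m, angles in rad, forces in N, time in s.
With the tool pointing down it reaches from about 0.275 to 0.75 m from the base axis. Payload 10.2 kg.
Tool frame: the origin (TCP) lies where the fingers leave the gripper's body, on its centre line; the fingertips stand ahead of it and the grasp point (between the pads) lies 45 mm ahead of it (robot.tips_ahead is the z of the fingertips in the tool frame, in m); z points along the fingers, y is the line along which they close (so a half turn about z gives the same grasp; the last joint's range is limited). The gripper opens to 88 mm and grips with 3 to 60 N. Pads are 18 mm wide; open, the fingers measure 123 mm over their backs; the gripper's body (75 mm by 187 mm) begins 45 mm behind the grasp point.
Start: joints at [-1.55, 0.313, 1.498, -0, 1.331, -0.223], TCP at [0.127, -0.509, 0.303] pointing down, gripper open.
Joint ranges: [-2.94, 2.94], [-0.97, 2.17], [0.19, 2.56], [-1.23, 4.37], [0.02, 3.11], [-2.88, 2.88]. Speed limits (rad/s): [2.39, 2.39, 3.01, 3.14, 3.14, 3.14].

## Interface

Orientations are given as a rotation vector (axis times angle).
In Python, from rig import robot gives the robot as it stands.
- The arm moves only by the tool send_rows, never from a script. Its argument "rows" is a list of rows, each an object with "jaw": the opening, from 0 (shut) to 1 (fully open); "dp": the shift along the tool's x, y, z in cm, a list of three; "yaw": the turn about the tool's z in degrees. In form: [{"jaw": jaw, "dp": [x, y, z], "yaw": yaw}, ...]. A call has 1 to 5 rows; each row shifts and turns the commanded pose from where the row before left it, along the tool's axes as they then stand; what a row does not reach is not made up. A row lasts 1/8 s, in which the tool goes at most 62.5 mm and 10.7 degrees, less where a joint would pass 70% of its speed; a pose out of reach is approached as far as the arm can. A call is refused whole if a number of a shift passes 6.25 or a number of a turn 10.7, either way. A call with a gripper value outside its range is refused whole. The fingers move at their own pace and stop on an object; "squeeze" is the grip in N (left out, the last holds). Time passes only in rows, so rows that do not move let the fingers close. It gives the time, the measured TCP pose, the force, the opening and the grip force at its end, in the units of the state.
- robot.get_state(): the state, without advancing time (a new reading comes with each control period).
- robot.capture(name): name is "scene" or "top" or "wrist"; returns the picture (420x560x3 uint8, red, green, blue); there is no depth.
- robot.calibration(name): a dict with "intrinsics" (3x3 intrinsics, pixels), "R" (3x3) and "t" (3): a world point X has camera coordinates R X + t. Camera axes: x right, y down, z forward; pixel columns grow to the right and rows downward; lengths in m; the calibration is good to about 2 mm. A picture is of the moment at which its call begins: read the wrist's pose just before it. calibration takes no time and is no camera call; for the wrist camera it gives the pose at the moment of the call.
- robot.finish_job(): hands the job in; it is judged then, once.
The state is a dict: "clock": time; "q": joint angles; "joint_velocities": joint speeds; "joint_torque": joint torques, N m; "ee_pos": TCP position; "orientation": TCP orientation; "wrist_force": force on the tool from outside, world axes, zero at the start; "wrist_torque": the same for the moment, N m; "grip_width": opening from 0.0 (shut) to 1.0 (fully open); "finger_force": force on a finger pad.
Only numpy, scipy, OpenCV 4.12 (cv2) and the standard library are available. Lean on these libraries where they do the work, as an engineer would, in place of code of your own. Each camera call takes 0.05 s, during which the arm holds its last target. There are 200 camera calls.

## Working session

There is one attempt and no reset: what is moved stays moved. The work goes in short steps, Python scripts to look and compute and a tool call to move; the robot and the scene stay as the last step left them, time stands still between calls to the robot, and variables do not carry over. Pictures are saved under pics/ and viewed, at most 10 in all, crops included, and the job is handed in when it is done.

Besides the shell and the picture viewer there is one more tool, called after "Emit:" by a JSON object that holds its "op" and its "data". send_rows: Moves the arm, as the interface text tells. Its arguments: {"type":"object","properties":{"rows":{"type":"array"},"squeeze":{"type":"number"}},"required":["rows"]}

```bash
ls; mkdir -p pics
python3 - <<'E'
from rig import robot
import cv2,numpy as np
print(robot.tips_ahead, robot.get_state())
for n in("top","scene"):
    c=robot.calibration(n);print(n,np.round(c["intrinsics"],1).tolist(),np.round(c["R"],3).tolist(),np.round(c["t"],3).tolist())
    cv2.imwrite(f"pics/{n}0.png",cv2.cvtColor(robot.capture(n),cv2.COLOR_RGB2BGR))
E
```

```text
pics
0.064 {'clock': 0.0, 'q': array([-1.55035504e+00,  3.13431923e-01,  1.49842101e+00,  1.66607278e-05,
        1.33103688e+00, -2.23345967e-01]), 'joint_velocities': array([ 0.00125738,  0.00136649, -0.00152501, -0.0012516 , -0.00136243,
       -0.00111605]), 'joint_torque': array([ 1.54289315e-03, -4.02205968e+01, -2.52265334e+01,  6.95016375e-02,
        3.52972560e-02, -1.05512868e-04]), 'ee_pos': array([ 0.12673943, -0.50929764,  0.30217633]), 'orientation': array([-3.11700402e+00, -3.81829637e-01, -2.31553643e-04]), 'wrist_force': array([ 0.57826502, -0.23918377, -0.10383506]), 'wrist_torque': array([ 0.02382161,  0.02584871, -0.03205563]), 'finger_force': 0.0, 'grip_width': 0.999191327149425}
top [[501.7, 0.0, 276.9], [0.0, 501.7, 217.2], [0.0, 0.0, 1.0]] [[0.026, -1.0, 0.006], [-0.998, -0.026, -0.053], [0.053, -0.005, -0.999]] [-0.059, 0.547, 1.454]
scene [[433.5, 0.0, 282.5], [0.0, 433.5, 212.3], [0.0, 0.0, 1.0]] [[0.24, 0.971, -0.001], [0.675, -0.167, -0.719], [-0.698, 0.172, -0.695]] [-0.115, -0.325, 1.433]
```

View pics/top0.png

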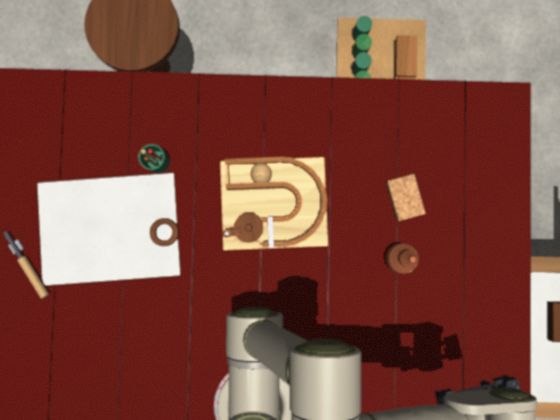

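View pics/scene0.png

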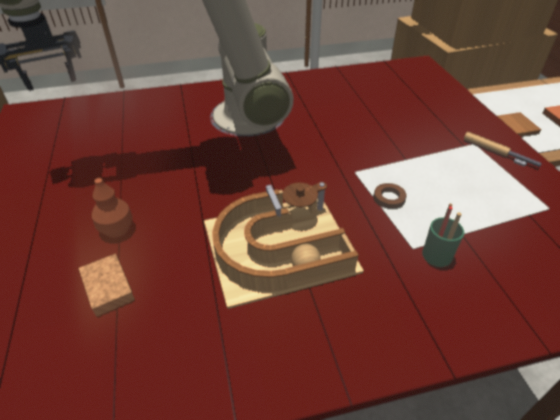

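Top: the track board spans about px (220–328, 157–250), bend to the right. Ball (261,172), knob (248,227), strap (270,232), cradle (164,232), pens (152,157), gourd (403,258), cork (406,197). Scene agrees with this. First I'll get a rough fix for these points.

```bash
cat > h.py <<'E'
import cv2,numpy as np
from scipy.spatial.transform import Rotation as Rn
from rig import robot
def ray(c,px,z):
    K,R,t=c["intrinsics"],np.array(c["R"]),np.array(c["t"])
    d=R.T@np.linalg.solve(K,[px[0],px[1],1]);o=-R.T@t
    return o+d*(z-o[2])/d[2]
def proj(c,X):
    p=c["intrinsics"]@(np.array(c["R"])@np.array(X)+c["t"]);return p[:2]/p[2]
def world_of(T,p,z):   # T=(ox,oy,ang)
    a=T[2];return np.array([T[0]+np.cos(a)*p[0]-np.sin(a)*p[1],T[1]+np.sin(a)*p[0]+np.cos(a)*p[1],z])
E
python3 - <<'E'
from h import *
c=robot.calibration("top")
for n,p,z in [("ball",(261,172),.06),("knob",(248,227),.094),("strap",(270,232),.08),("cradle",(164,232),.02),("pens",(152,157),.1),("gourd",(403,258),.1),("blank",(406,197),.03)]:print(n,ray(c,p,z).round(3))
im=cv2.imread("pics/top0.png");h=cv2.cvtColor(im,cv2.COLOR_BGR2HSV)
m=((h[...,0]>14)&(h[...,0]<32)&(h[...,2]>150)&(h[...,1]>40)).astype('uint8');m[:,:205]=0;m[:,340:]=0;m[:140]=0;m[265:]=0
r=cv2.minAreaRect(cv2.findNonZero(m));b=cv2.boxPoints(r);print(r);print([ray(c,p,.005).round(3).tolist() for p in b])
cw=robot.calibration("wrist");R=Rn.from_rotvec(robot.get_state()["orientation"]).as_matrix();o=-cw["R"].T@cw["t"]
print("cam in tool",R.T@(o-robot.get_state()["ee_pos"]),"\n",(R.T@cw["R"].T).round(2),cw["intrinsics"],"\ntool",R.round(2))
E
```

```text
ball [0.674 0.004 0.06 ]
knob [0.515 0.035 0.094]
strap [ 0.503 -0.026  0.08 ]
cradle [0.497 0.282 0.02 ]
pens [0.702 0.306 0.1  ]
gourd [ 0.441 -0.394  0.1  ]
blank [ 0.616 -0.419  0.03 ]
((273.44451904296875, 203.16897583007812), (88.46489715576172, 104.45103454589844), 87.61405944824219)
[[0.711, 0.129, 0.005], [0.732, -0.18, 0.005], [0.47, -0.196, 0.005], [0.45, 0.11, 0.005]]
cam in tool [ 0.0774043   0.00071473 -0.08236839] 
 [[ 0.   -0.95 -0.3 ]
 [ 1.    0.    0.  ]
 [-0.   -0.3   0.95]] [[312.21143667   0.         280.44185211]
 [  0.         312.21143667 209.55218168]
 [  0.           0.           1.        ]] 
tool [[ 0.97  0.24 -0.  ]
 [ 0.24 -0.97  0.  ]
 [ 0.   -0.   -1.  ]]
```

Emit:
{"op": "send_rows", "data": {"rows": [{"jaw":0,"dp":[4.9,-3.4,0],"yaw":0},{"jaw":0,"dp":[4.9,-3.4,0],"yaw":0},{"jaw":0,"dp":[4.9,-3.4,0],"yaw":0},{"jaw":0,"dp":[4.9,-3.4,0],"yaw":0},{"jaw":0,"dp":[4.9,-3.4,0],"yaw":0}]}}

```text
clock: 0.72
ee_pos: [0.3243, -0.2837, 0.3026]
orientation: [-3.118, -0.381, -0.0]
wrist_force: [-0.3, -0.4, 0.5]
grip_width: 0.452
finger_force: 0.0
```

Emit:
{"op": "send_rows", "data": {"rows": [{"jaw":0,"dp":[4.9,-3.4,0],"yaw":0},{"jaw":0,"dp":[4.9,-3.4,0],"yaw":0},{"jaw":0,"dp":[4.9,-3.4,0],"yaw":0},{"jaw":0,"dp":[4.9,-3.4,0],"yaw":0},{"jaw":0,"dp":[4.9,-3.4,0],"yaw":0}]}}

```text
clock: 1.35
ee_pos: [0.5212, -0.0595, 0.3025]
orientation: [3.118, 0.382, -0.0]
wrist_force: [0.9, -2.1, 0.1]
grip_width: 0.002
finger_force: 0.0
```

Emit:
{"op": "send_rows", "data": {"rows": [{"jaw":0,"dp":[4.9,-3.4,0],"yaw":0},{"jaw":0,"dp":[4.9,-3.4,0],"yaw":0},{"jaw":0,"dp":[0,0,0],"yaw":10},{"jaw":0,"dp":[0,0,0],"yaw":0}]}}

```text
clock: 1.85
ee_pos: [0.5988, 0.0288, 0.3021]
orientation: [-3.139, -0.112, 0.002]
wrist_force: [0.2, 0.3, 0.1]
grip_width: 0.004
finger_force: 0.0
```

Run:
```python
from h import *
import pickle
s=robot.get_state();c=robot.calibration("wrist");im=robot.capture("wrist")
pickle.dump((s,c),open("w0.pkl","wb"));cv2.imwrite("pics/w0.png",im[...,::-1])
print(s["clock"],s["ee_pos"],Rn.from_rotvec(s["orientation"]).as_matrix().round(3),s["q"])
```

```text
1.85 [0.59882899 0.02875685 0.30206563] [[ 0.997  0.071 -0.001]
 [ 0.071 -0.997  0.   ]
 [-0.001 -0.    -1.   ]] [-1.47219827e-01  4.80528861e-01  1.25732854e+00 -7.07695091e-05
  1.40497813e+00  1.35219160e+00]
```

View pics/w0.png

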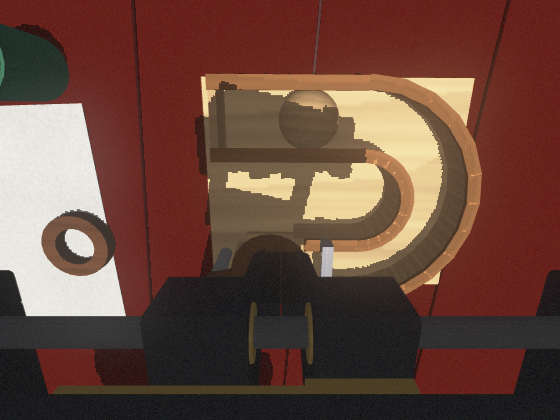

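Wrist: start leg at rows 82–155, ball (309,120), bend on the right with its outer lip near (473,195), inner lip (407,195). Strap (327,260), cover partly hidden behind the gripper, cradle (78,243).

Run:
```python
from h import *
import pickle
from scipy.optimize import least_squares
s,c=pickle.load(open("w0.pkl","rb"))
im=cv2.imread("pics/w0.png");h=cv2.cvtColor(im,cv2.COLOR_BGR2HSV)
m=((h[...,0]>7)&(h[...,0]<17)&(h[...,1]>110)&(h[...,2]>95)).astype('uint8')
m[:,:200]=0;m[:70]=0;m[295:]=0
cv2.imwrite("pics/m.png",m*255)
for col in(230,260,350):print(col,[ (r,h[r,col].tolist()) for r in list(range(70,96,2))+list(range(144,166,2))])
print([(x,h[190,x].tolist()) for x in range(395,420,2)],[(x,h[190,x].tolist()) for x in range(455,486,2)])
```

```text
230 [(70, [5, 192, 105]), (72, [3, 182, 105]), (74, [13, 141, 166]), (76, [13, 141, 164]), (78, [12, 141, 165]), (80, [13, 142, 169]), (82, [12, 141, 172]), (84, [12, 127, 88]), (86, [10, 126, 77]), (88, [12, 124, 78]), (90, [16, 106, 106]), (92, [17, 96, 111]), (94, [15, 97, 110]), (144, [16, 94, 108]), (146, [16, 97, 110]), (148, [14, 116, 79]), (150, [13, 126, 77]), (152, [12, 133, 75]), (154, [14, 124, 76]), (156, [14, 121, 80]), (158, [11, 120, 81]), (160, [12, 119, 79]), (162, [17, 106, 103]), (164, [16, 98, 112])]
260 [(70, [4, 180, 106]), (72, [4, 182, 105]), (74, [14, 143, 177]), (76, [12, 141, 175]), (78, [13, 142, 165]), (80, [13, 137, 169]), (82, [13, 140, 170]), (84, [13, 147, 170]), (86, [13, 142, 171]), (88, [13, 139, 171]), (90, [16, 103, 215]), (92, [17, 101, 124]), (94, [16, 98, 112]), (144, [17, 102, 107]), (146, [16, 96, 111]), (148, [15, 108, 87]), (150, [12, 112, 84]), (152, [15, 128, 78]), (154, [13, 120, 81]), (156, [14, 120, 83]), (158, [12, 121, 82]), (160, [14, 118, 84]), (162, [16, 105, 97]), (164, [16, 93, 115])]
350 [(70, [4, 160, 113]), (72, [5, 175, 11
[... 448 characters left out ...]
62, [12, 120, 100]), (164, [16, 103, 126])]
[(395, [15, 106, 108]), (397, [16, 106, 103]), (399, [13, 118, 106]), (401, [13, 137, 171]), (403, [13, 135, 176]), (405, [13, 136, 173]), (407, [13, 139, 171]), (409, [13, 137, 179]), (411, [13, 142, 182]), (413, [14, 137, 209]), (415, [19, 92, 231]), (417, [19, 92, 231]), (419, [19, 95, 229])] [(455, [15, 110, 88]), (457, [15, 101, 93]), (459, [14, 109, 96]), (461, [13, 103, 94]), (463, [15, 107, 88]), (465, [12, 122, 75]), (467, [13, 135, 121]), (469, [13, 135, 162]), (471, [13, 140, 164]), (473, [13, 142, 160]), (475, [13, 141, 161]), (477, [13, 142, 172]), (479, [13, 147, 170]), (481, [4, 180, 109]), (483, [5, 180, 106]), (485, [5, 168, 109])]
```

View pics/m.png

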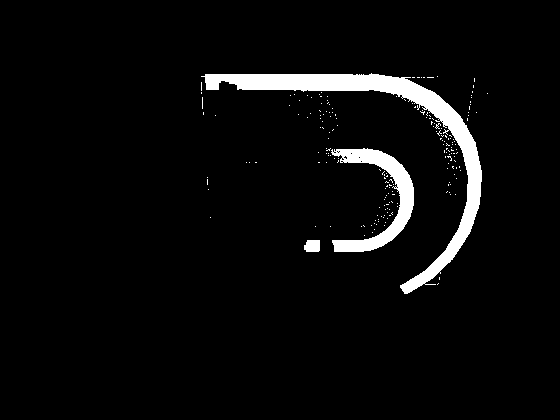

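Mask: clean outer lip band (straight at rows 74–90, arc to x≈480) and inner lip arc. I'll fit the frame to their slot-side edges.

```bash
cat >> h.py <<'E'
def fit(name,c,T0,lim):
    """track frame from the slot-side lip edges (57 and 113 mm curves) at z=62.5 mm"""
    from scipy.optimize import least_squares
    h=cv2.cvtColor(cv2.imread(name),cv2.COLOR_BGR2HSV)
    m=((h[...,0]>7)&(h[...,0]<17)&(h[...,1]>110)&(h[...,2]>95)).astype('uint8')
    x0,x1,y0,y1=lim;k=np.zeros_like(m);k[y0:y1,x0:x1]=m[y0:y1,x0:x1]
    k=cv2.morphologyEx(k,cv2.MORPH_OPEN,np.ones((5,5)))
    P=np.vstack([q[:,0] for q in cv2.findContours(k,0,1)[0] if len(q)>20]).astype(float)
    W=np.array([ray(c,p,.0625)[:2] for p in P])
    def d(T):
        a=T[2];R=np.array([[np.cos(a),np.sin(a)],[-np.sin(a),np.cos(a)]]);X=(W-T[:2])@R.T
        return np.where(X[:,0]<0,np.hypot(*X.T),abs(X[:,1]))
    T=np.array(T0,float)
    for tol in(.012,.006,.003,.003):
        r=d(T);s=np.abs(np.subtract.outer(r,[.057,.113]));k=s.argmin(1);ok=s.min(1)<tol;tg=np.array([.057,.113])[k]
        T=least_squares(lambda T:(d(T)-tg)[ok],T,loss='soft_l1',f_scale=.001).x
    return T,ok.sum(),np.sqrt(np.mean((d(T)-tg)[ok]**2)),W,d
E
python3 - <<'E'
from h import *
import pickle
s,c=pickle.load(open("w0.pkl","rb"))
print(ray(c,(309,120),.04),ray(c,(372,195),.0625),ray(c,(327,260),.08))
o=ray(c,(366,200),.0625)
T,n,e,W,d=fit("pics/w0.png",c,[o[0],o[1],1.63],(200,500,70,295))
print(T,np.degrees(T[2]),n,e)
r=d(T);print(np.histogram(r,bins=np.arange(.03,.14,.004)))
a=T[2];R=np.array([[np.cos(a),np.sin(a)],[-np.sin(a),np.cos(a)]])
print("ball",(R@(ray(c,(309,120),.045)[:2]-T[:2])).round(3),"strap",[(R@(ray(c,p,.08)[:2]-T[:2])).round(3) for p in((322,250),(333,250))])
ct=robot.calibration("top")
print("knob(top)",(R@(ray(ct,(248,227),.104)[:2]-T[:2])).round(3))
np.save("T.npy",T)
print("pts in px wrist: port,knob0,pin",[proj(c,world_of(T,p,z)).round(0).tolist() for p,z in(((.095,.085),.04),((.095,.085),.104),((.157,.085),.09))])
# cradle
h=cv2.cvtColor(cv2.imread("pics/w0.png"),cv2.COLOR_BGR2HSV)
m=((h[...,1]>90)).astype('uint8');m[:200]=0;m[285:]=0;m[:,:35]=0;m[:,122:]=0
for q in cv2.findContours(m,1,1)[0]:
    if len(q)>30:
        e=cv2.fitEllipse(q);print(e,ray(c,e[0],.02).round(4), 2*(ray(c,(e[0][0]+e[1][0]/2,e[0][1]),.02)-ray(c,e[0],.02)))
E
```

```text
[0.67011757 0.00237403 0.04      ] [ 0.59893838 -0.07018315  0.0625    ] [ 0.52803906 -0.02778848  0.08      ]
[ 0.58940518 -0.05907888  1.63001893] 93.39320532275447 638 0.000730798324658983
(array([  0,   0,  11, 163,  16,  22, 220,   0,   0,   0,   0,   0,   0,
         0,   0,   0,   0,   0,   0,   0, 381,  44,  20,  51, 402,   0,
         0]), array([0.03 , 0.034, 0.038, 0.042, 0.046, 0.05 , 0.054, 0.058, 0.062,
       0.066, 0.07 , 0.074, 0.078, 0.082, 0.086, 0.09 , 0.094, 0.098,
       0.102, 0.106, 0.11 , 0.114, 0.118, 0.122, 0.126, 0.13 , 0.134,
       0.138]))
ball [ 0.057 -0.084] strap [array([0.041, 0.048]), array([0.029, 0.048])]
knob(top) [0.097 0.069]
pts in px wrist: port,knob0,pin [[272.0, 264.0], [270.0, 293.0], [213.0, 285.0]]
((74.37757110595703, 246.04588317871094), (34.134159088134766, 41.849605560302734), 120.02161407470703) [0.4952 0.282  0.02  ] [ 0.00311717 -0.04315012  0.        ]
((74.38664245605469, 245.4573516845703), (54.5515022277832, 68.5933609008789), 120.15214538574219) [0.496  0.2819 0.02  ] [ 0.00497904 -0.06892091  0.        ]
((113.82989501953125, 220.00538635253906), (15.483783721923828, 104.97323608398438), 174.1886749267578) [0.5341 0.2291 0.02  ] [ 0.00137913 -0.01906206  0.        ]
```

```bash
cat >> h.py <<'E'
def trk(T,p):
    a=T[2];return np.array([[np.cos(a),np.sin(a)],[-np.sin(a),np.cos(a)]])@(np.array(p)[:2]-T[:2])*1000
def tool():
    s=robot.get_state();T=np.load("T.npy");R=Rn.from_rotvec(s["orientation"]).as_matrix()
    print("clk %.2f trk"%s["clock"],trk(T,s["ee_pos"]).round(1),"z %.1f"%(1000*s["ee_pos"][2]),"toolx in trk deg %.1f"%((np.degrees(np.arctan2(R[1,0],R[0,0])-T[2])+180)%360-180),"q",s["q"].round(2),"F",s["wrist_force"].round(1))
E
python3 - <<'E'
from h import *
T=np.load("T.npy");tool();cs=robot.calibration("scene")
for z in(.079,.09,.1,.11,.12,.13):print(z,proj(cs,world_of(T,(.157,.085),z)).round(1))
b=[-.45,-.1,.2,.5,.8,1.1,1.4,1.65,1.9]
P=np.array([[157-62*np.cos(a),85-62*np.sin(a)] for a in b]);print(P.round(1));print((-np.diff(P,axis=0)[:,::-1]/10).round(1).tolist())
im=cv2.imread("pics/scene0.png")[160:220,260:340];cv2.imwrite("pics/c.png",cv2.resize(im,None,fx=8,fy=8,interpolation=3))
E
```

```text
clk 1.90 trk [ 86.6 -14.4] z 302.4 toolx in trk deg -89.2 q [-0.15  0.48  1.26 -0.    1.4   1.35] F [-0.4 -0.7  0.4]
0.079 [321.2 186. ]
0.09 [321.5 182.5]
0.1 [321.7 179.3]
0.11 [322.  176.1]
0.12 [322.3 172.8]
0.13 [322.5 169.4]
[[101.2 112. ]
 [ 95.3  91.2]
 [ 96.2  72.7]
 [102.6  55.3]
 [113.8  40.5]
 [128.9  29.7]
 [146.5  23.9]
 [161.9  23.2]
 [177.   26.3]]
[[2.1, 0.6], [1.9, -0.1], [1.7, -0.6], [1.5, -1.1], [1.1, -1.5], [0.6, -1.8], [0.1, -1.5], [-0.3, -1.5]]
```

View pics/c.png

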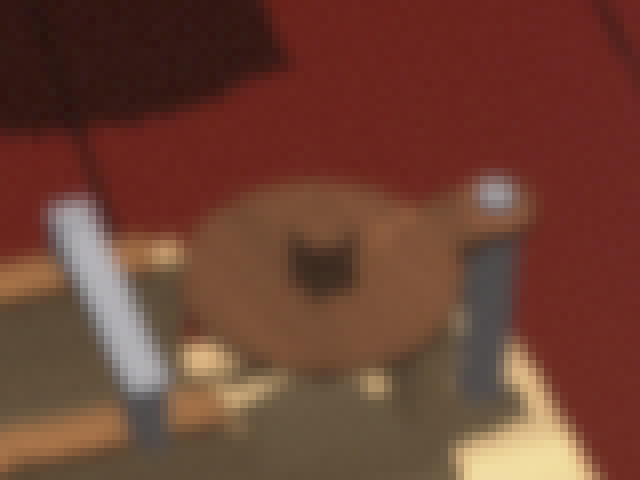

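The crop shows a pin (steel dot at the right of the cover) level with the disc top (~85 mm), the knob in the disc's middle. Nothing blocks the gripper body, so I'll open the cover.

Emit:
{"op": "send_rows", "data": {"rows": [{"jaw":0,"dp":[-4.2,-0.5,0],"yaw":0.8},{"jaw":0,"dp":[-4.2,-0.5,0],"yaw":0},{"jaw":0,"dp":[-4.2,-0.5,0],"yaw":0},{"jaw":0,"dp":[0,0,6],"yaw":0},{"jaw":0,"dp":[0,0,5],"yaw":0}]}}

```text
clock: 2.52
ee_pos: [0.4714, 0.0353, 0.192]
orientation: [3.14, 0.091, 0.003]
wrist_force: [0.8, -0.6, -0.1]
grip_width: 0.005
finger_force: 0.0
```

Emit:
{"op": "send_rows", "data": {"rows": [{"jaw":0,"dp":[0,0,3.9],"yaw":0},{"jaw":0,"dp":[2.1,0.6,0],"yaw":0},{"jaw":0,"dp":[1.9,-0.1,0],"yaw":0},{"jaw":0,"dp":[1.7,-0.6,0],"yaw":0},{"jaw":0,"dp":[1.5,-1.1,0],"yaw":0}]}}

```text
clock: 3.15
ee_pos: [0.5435, 0.051, 0.1538]
orientation: [3.14, 0.09, -0.001]
wrist_force: [-1.3, -1.0, 1.1]
grip_width: 0.009
finger_force: 0.4
```

```bash
python3 -c "
from h import *
tool()"
```

```text
clk 3.15 trk [112.6  39.3] z 153.8 toolx in trk deg -90.1 q [-0.12  0.52  1.61 -0.    1.01  1.39] F [-1.3 -1.   1.1]
```

Emit:
{"op": "send_rows", "data": {"rows": [{"jaw":0,"dp":[1.1,-1.5,0],"yaw":0},{"jaw":0,"dp":[0.6,-1.8,0],"yaw":0},{"jaw":0,"dp":[0.1,-1.5,0],"yaw":0},{"jaw":0,"dp":[-0.3,-1.5,0],"yaw":0},{"jaw":0,"dp":[0,0,0],"yaw":0}]}}

```text
clock: 3.78
ee_pos: [0.5544, 0.1167, 0.1538]
orientation: [-3.14, -0.089, -0.0]
wrist_force: [-0.2, -0.5, -0.5]
grip_width: -0.0
finger_force: 0.0
```

Run:
```python
from h import *
tool();T=np.load("T.npy");c=robot.calibration("top")
cv2.imwrite("pics/top1.png",robot.capture("top")[140:260,150:340,::-1])
im=cv2.resize(cv2.imread("pics/top1.png"),None,fx=4,fy=4);cv2.imwrite("pics/top1b.png",im)
for b in(2.1,2.3,2.5):
    print(b,proj(c,world_of(T,(.157-.062*np.cos(b),.085-.062*np.sin(b)),.084)))
```

```text
clk 3.77 trk [177.5  24.5] z 153.8 toolx in trk deg -90.1 q [0.   0.56 1.55 0.   1.04 1.51] F [-0.2 -0.5 -0.5]
2.1 [215.38782995 214.85876255]
2.3 [211.8668508  217.58623402]
2.5 [208.95247886 220.95626831]
```

View pics/top1b.png

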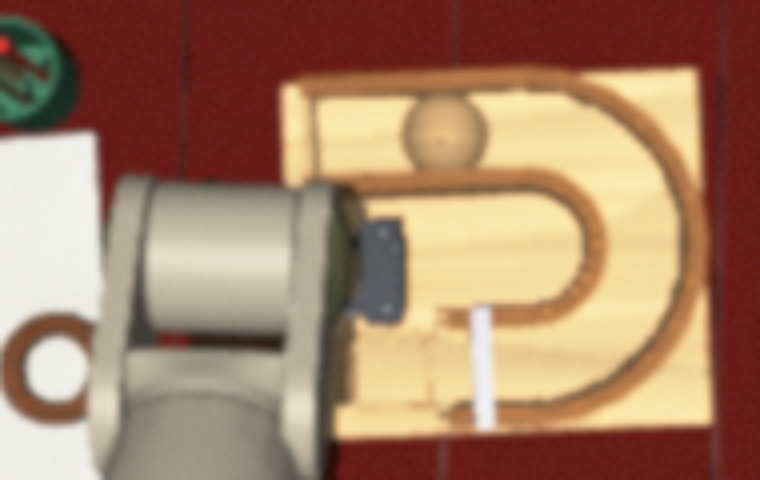

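Port is uncovered and the ball is at (445,135) in the crop (unmoved). I'll move behind it and turn the wrist.

Emit:
{"op": "send_rows", "data": {"rows": [{"jaw":0,"dp":[3.65,2.05,0],"yaw":0},{"jaw":0,"dp":[3.65,2.05,0],"yaw":0},{"jaw":0,"dp":[3.65,2.05,0],"yaw":0},{"jaw":0,"dp":[0,0,0],"yaw":-10.5},{"jaw":0,"dp":[0,0,0],"yaw":-10.5}]}}

```text
clock: 4.45
ee_pos: [0.6678, 0.0593, 0.1533]
orientation: [-3.07, -0.665, 0.0]
wrist_force: [0.1, 0.8, -0.1]
grip_width: 0.005
finger_force: 0.0
```

Emit:
{"op": "send_rows", "data": {"rows": [{"jaw":0,"dp":[0,0,0],"yaw":-10.6},{"jaw":0,"dp":[0,0,0],"yaw":-10.6},{"jaw":0,"dp":[0,0,0],"yaw":-10.6},{"jaw":0,"dp":[0,0,0],"yaw":-10.6},{"jaw":0,"dp":[0,0,0],"yaw":-10.6}]}}

```text
clock: 5.08
ee_pos: [0.6676, 0.0596, 0.1537]
orientation: [-2.45, -1.966, -0.0]
wrist_force: [0.1, 0.9, -0.7]
grip_width: 0.004
finger_force: 0.0
```

Emit:
{"op": "send_rows", "data": {"rows": [{"jaw":0,"dp":[0,0,0],"yaw":-10.6},{"jaw":0,"dp":[0,0,0],"yaw":-10.6},{"jaw":0,"dp":[0,0,0],"yaw":-10.6},{"jaw":0,"dp":[0,0,0],"yaw":-10.6},{"jaw":0,"dp":[0,0,0],"yaw":-10.6}]}}

```text
clock: 5.7
ee_pos: [0.6676, 0.0596, 0.1537]
orientation: [-1.316, -2.853, -0.0]
wrist_force: [-0.5, 0.8, 0.6]
grip_width: 0.006
finger_force: 0.0
```

Emit:
{"op": "send_rows", "data": {"rows": [{"jaw":0,"dp":[0,0,0],"yaw":-10.6},{"jaw":0,"dp":[0,0,0],"yaw":-10.6},{"jaw":0,"dp":[0,0,0],"yaw":-10.6},{"jaw":0,"dp":[0,0,0],"yaw":-10.6},{"jaw":0,"dp":[0,0,0],"yaw":-10.6}]}}

```text
clock: 6.32
ee_pos: [0.6676, 0.0596, 0.1537]
orientation: [0.095, -3.14, -0.0]
wrist_force: [-0.7, -0.6, 0.2]
grip_width: 0.002
finger_force: 0.0
```

Run:
```python
from h import *
tool();T=np.load("T.npy");c=robot.calibration("top")
print(trk(T,ray(c,(261.2,173.7),.04)))
cv2.imwrite("pics/w1.png",robot.capture("wrist")[...,::-1])
```

```text
clk 6.33 trk [113.9 -85.1] z 153.7 toolx in trk deg 90.1 q [-0.09  0.76  1.18  0.    1.2  -1.72] F [-0.7 -0.6  0.2]
[ 57.8579386  -85.90939603]
```

View pics/w1.png

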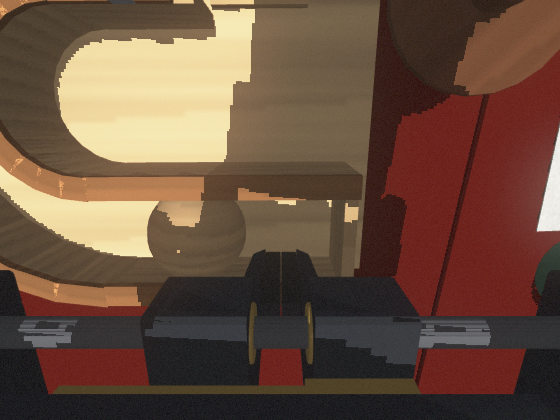

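The view shows the ball (196,233) ahead of the fingers, and the cover clear at upper right. Plan the push rows.

```bash
cat > plan.py <<'E'
from h import *
import sys
def pose(s):  # s: ball path mm past the bend's start -> finger centre, push direction (track rad)
    L=85*np.pi
    if s<0:b,h,d=np.array([-s,-85.]),np.pi,0
    elif s<L:
        t=s/85;b,h,d=85*np.array([-np.sin(t),-np.cos(t)]),np.pi-t,.13*min(1,s/25)
    else:b,h,d=np.array([s-L,85.]),0.,.13*max(0,1-(s-L)/40)
    # outward = to the left of heading, when going clockwise -> push slightly outward
    a=h+d;return b-49.5*np.array([np.cos(a),np.sin(a)]),a
def rows(S):
    s=robot.get_state();T=np.load("T.npy");p=trk(T,s["ee_pos"]);R=Rn.from_rotvec(s["orientation"]).as_matrix()
    tx=np.arctan2(R[1,0],R[0,0])-T[2];out=[]
    for q in S:
        P,a=pose(q);want=a-np.pi/2   # push dir = -tool y
        ux=np.array([np.cos(tx),np.sin(tx)]);uy=np.array([np.sin(tx),-np.cos(tx)])
        dx,dy=[round(float((P-p)@u)/10,1) for u in(ux,uy)];p=p+10*(dx*ux+dy*uy)
        w=round(float(-np.degrees((want-tx+np.pi)%(2*np.pi)-np.pi)),0);tx-=np.radians(w)
        out.append({"jaw":0,"dp":[dx,dy,0],"yaw":w})
    import json;print(json.dumps(out))
if __name__=="__main__":
    tool();a,b,n=map(float,sys.argv[1:]);rows(np.linspace(a,b,int(n)+1)[1:])
E
python3 plan.py -64 0 5
```

```text
clk 6.38 trk [113.8 -85.1] z 153.7 toolx in trk deg 90.5 q [-0.09  0.76  1.18  0.    1.2  -1.72] F [0.5 0.9 0.1]
[{"jaw": 0, "dp": [0.0, -1.3, 0], "yaw": 1.0}, {"jaw": 0, "dp": [0.0, -1.3, 0], "yaw": -0.0}, {"jaw": 0, "dp": [-0.0, -1.3, 0], "yaw": -0.0}, {"jaw": 0, "dp": [-0.0, -1.3, 0], "yaw": -0.0}, {"jaw": 0, "dp": [-0.0, -1.2, 0], "yaw": -0.0}]
```

Emit:
{"op": "send_rows", "data": {"rows": [{"jaw":0,"dp":[0,0,3],"yaw":0},{"jaw":0,"dp":[0,0,3],"yaw":0},{"jaw":0,"dp":[0,0,0],"yaw":0}]}}

```text
clock: 6.75
ee_pos: [0.6666, 0.0599, 0.0917]
orientation: [0.083, -3.136, -0.001]
wrist_force: [0.0, -0.2, 0.0]
grip_width: 0.006
finger_force: 0.0
```

Emit:
{"op": "send_rows", "data": {"rows": [{"jaw":0,"dp":[0,-1.3,0],"yaw":0},{"jaw":0,"dp":[0,-1.3,0],"yaw":0},{"jaw":0,"dp":[0,-1.3,0],"yaw":0},{"jaw":0,"dp":[0,-1.3,0],"yaw":0},{"jaw":0,"dp":[0,-1.2,0],"yaw":0}]}}

```text
clock: 7.38
ee_pos: [0.6712, -0.0048, 0.0939]
orientation: [-0.086, 3.14, -0.0]
wrist_force: [0.4, 0.9, 0.4]
grip_width: 0.003
finger_force: 0.2
```

```bash
python3 plan.py 0 75 5
python3 - <<'E'
from h import *
cv2.imwrite("pics/t2.png",cv2.resize(robot.capture("top")[140:260,150:340,::-1],None,fx=4,fy=4))
E
```

```text
clk 7.38 trk [ 49.3 -84.9] z 93.9 toolx in trk deg 89.8 q [-0.18  0.84  1.21 -0.    1.09 -1.81] F [0.4 0.9 0.4]
[{"jaw": 0, "dp": [-0.4, -1.5, 0], "yaw": 5.0}, {"jaw": 0, "dp": [-0.3, -1.5, 0], "yaw": 8.0}, {"jaw": 0, "dp": [-0.6, -1.5, 0], "yaw": 10.0}, {"jaw": 0, "dp": [-0.5, -1.6, 0], "yaw": 10.0}, {"jaw": 0, "dp": [-0.6, -1.5, 0], "yaw": 10.0}]
```

View pics/t2.png

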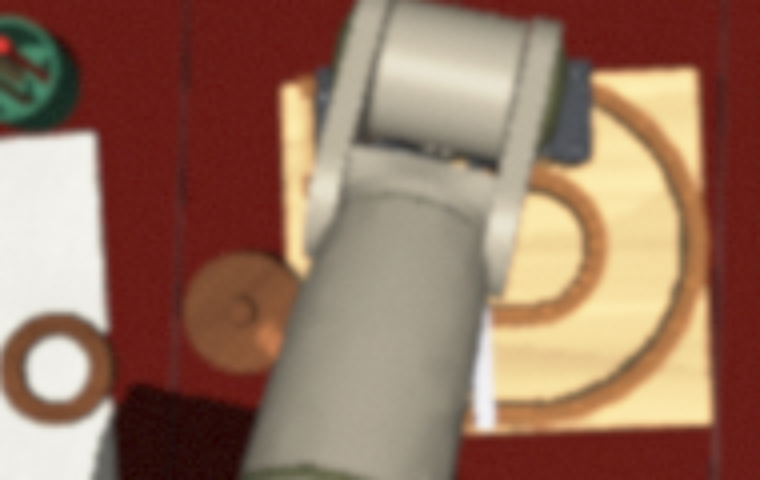

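Cover disc at crop (241,311) → about 2.35 rad, as wanted. The ball is under the gripper, not ahead of it. On into the bend.

Emit:
{"op": "send_rows", "data": {"rows": [{"jaw":0,"dp":[-0.4,-1.5,0],"yaw":5},{"jaw":0,"dp":[-0.3,-1.5,0],"yaw":8},{"jaw":0,"dp":[-0.6,-1.5,0],"yaw":10}]}}

```text
clock: 7.8
ee_pos: [0.6819, -0.0498, 0.0937]
orientation: [-0.549, -3.093, -0.0]
wrist_force: [0.7, 0.1, -0.3]
grip_width: 0.009
finger_force: 0.0
```

```bash
python3 plan.py 45 120 5
```

```text
clk 7.80 trk [  3.8 -92.9] z 93.7 toolx in trk deg 66.5 q [-0.24  0.86  1.16  0.    1.12 -1.46] F [ 0.7  0.1 -0.3]
[{"jaw": 0, "dp": [-0.6, -1.6, 0], "yaw": 9.0}, {"jaw": 0, "dp": [-0.5, -1.6, 0], "yaw": 11.0}, {"jaw": 0, "dp": [-0.6, -1.5, 0], "yaw": 10.0}, {"jaw": 0, "dp": [-0.5, -1.6, 0], "yaw": 10.0}, {"jaw": 0, "dp": [-0.6, -1.5, 0], "yaw": 10.0}]
```

Emit:
{"op": "send_rows", "data": {"rows": [{"jaw":0,"dp":[-0.6,-1.6,0],"yaw":9},{"jaw":0,"dp":[-0.5,-1.6,0],"yaw":10.5},{"jaw":0,"dp":[-0.6,-1.5,0],"yaw":10},{"jaw":0,"dp":[-0.5,-1.6,0],"yaw":10},{"jaw":0,"dp":[-0.6,-1.5,0],"yaw":10}]}}

```text
clock: 8.43
ee_pos: [0.6549, -0.1259, 0.0937]
orientation: [1.794, 2.579, 0.0]
wrist_force: [0.4, -0.5, 0.4]
grip_width: 0.005
finger_force: 0.2
```

```bash
python3 plan.py 120 195 5
python3 - <<'E'
from h import *
print("want at 120",__import__("plan").pose(120))
cv2.imwrite("pics/t3.png",cv2.resize(robot.capture("wrist")[...,::-1],None,fx=1,fy=1))
E
```

```text
clk 8.43 trk [-70.6 -61.4] z 93.7 toolx in trk deg 16.9 q [-0.37  0.83  1.23  0.    1.08 -0.72] F [ 0.4 -0.5  0.4]
[{"jaw": 0, "dp": [-0.4, -1.6, 0], "yaw": 10.0}, {"jaw": 0, "dp": [-0.6, -1.5, 0], "yaw": 11.0}, {"jaw": 0, "dp": [-0.5, -1.5, 0], "yaw": 10.0}, {"jaw": 0, "dp": [-0.6, -1.6, 0], "yaw": 10.0}, {"jaw": 0, "dp": [-0.5, -1.5, 0], "yaw": 10.0}]
want at 120 (array([-69.81869826, -60.907537  ]), 1.8598279477074402)
```

View pics/t3.png

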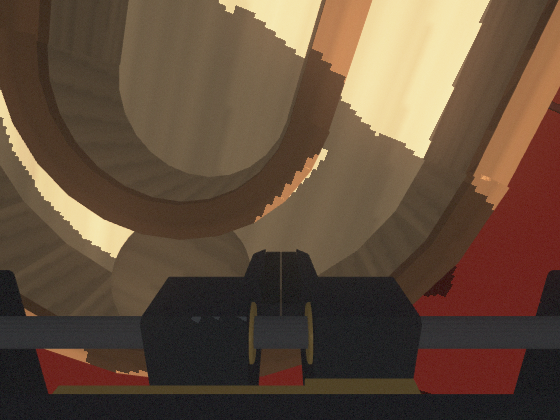

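The ball (180,270) is right ahead of the fingers, near the middle of the bend. Continue.

Emit:
{"op": "send_rows", "data": {"rows": [{"jaw":0,"dp":[-0.4,-1.6,0],"yaw":10},{"jaw":0,"dp":[-0.6,-1.5,0],"yaw":10.5},{"jaw":0,"dp":[-0.5,-1.5,0],"yaw":10},{"jaw":0,"dp":[-0.6,-1.6,0],"yaw":10},{"jaw":0,"dp":[-0.5,-1.5,0],"yaw":10}]}}

```text
clock: 9.1
ee_pos: [0.5801, -0.1513, 0.0938]
orientation: [2.721, 1.571, 0.0]
wrist_force: [-0.4, -0.2, 1.5]
grip_width: 0.01
finger_force: 0.0
```

```bash
python3 plan.py 195 270 5; python3 -c "print(__import__('plan').pose(195))"
```

```text
clk 9.10 trk [-91.5  14.8] z 93.8 toolx in trk deg -33.4 q [-0.45  0.7   1.47  0.    0.96  0.07] F [-0.4 -0.2  1.5]
[{"jaw": 0, "dp": [-0.5, -1.6, 0], "yaw": 11.0}, {"jaw": 0, "dp": [-0.6, -1.5, 0], "yaw": 10.0}, {"jaw": 0, "dp": [-0.5, -1.6, 0], "yaw": 10.0}, {"jaw": 0, "dp": [-0.6, -1.5, 0], "yaw": 10.0}, {"jaw": 0, "dp": [-0.4, -1.5, 0], "yaw": 9.0}]
(array([-91.39331208,  15.21976335]), 0.9774750065309697)
```

```bash
python3 plan.py 195 259 5; python3 -c "print(__import__('plan').pose(259))"
```

```text
clk 9.10 trk [-91.5  14.8] z 93.8 toolx in trk deg -33.4 q [-0.45  0.7   1.47  0.    0.96  0.07] F [-0.4 -0.2  1.5]
[{"jaw": 0, "dp": [-0.5, -1.4, 0], "yaw": 9.0}, {"jaw": 0, "dp": [-0.5, -1.3, 0], "yaw": 9.0}, {"jaw": 0, "dp": [-0.4, -1.3, 0], "yaw": 8.0}, {"jaw": 0, "dp": [-0.5, -1.3, 0], "yaw": 9.0}, {"jaw": 0, "dp": [-0.5, -1.3, 0], "yaw": 9.0}]
(array([-56.28086401,  73.5992054 ]), 0.22453383006038152)
```

Emit:
{"op": "send_rows", "data": {"rows": [{"jaw":0,"dp":[-0.5,-1.4,0],"yaw":9},{"jaw":0,"dp":[-0.5,-1.3,0],"yaw":9},{"jaw":0,"dp":[-0.4,-1.3,0],"yaw":8},{"jaw":0,"dp":[-0.5,-1.3,0],"yaw":9},{"jaw":0,"dp":[-0.5,-1.3,0],"yaw":9}]}}

```text
clock: 9.72
ee_pos: [0.5192, -0.1195, 0.0939]
orientation: [3.111, 0.438, 0.001]
wrist_force: [-0.2, -0.7, -0.4]
grip_width: 0.008
finger_force: 0.0
```

```bash
python3 plan.py 259 324.5 1
```

```text
clk 9.72 trk [-56.2  73.7] z 93.9 toolx in trk deg -77.4 q [-0.45  0.59  1.69  0.    0.86  0.84] F [-0.2 -0.7 -0.4]
[{"jaw": 0, "dp": [0.3, -6.5, 0], "yaw": 13.0}]
```

Emit:
{"op": "send_rows", "data": {"rows": [{"jaw":0,"dp":[0.3,-6.2,0],"yaw":10.5},{"jaw":0,"dp":[0,0,0],"yaw":0},{"jaw":0,"dp":[0,0,0],"yaw":0}]}}

```text
clock: 10.1
ee_pos: [0.5059, -0.0612, 0.094]
orientation: [3.137, 0.169, 0.001]
wrist_force: [-0.1, 0.1, -0.3]
grip_width: 0.006
finger_force: 0.0
```

```bash
python3 plan.py 324 324 1;python3 - <<'E'
from h import *
T=np.load("T.npy");c=robot.calibration("wrist");im=robot.capture("wrist");cv2.imwrite("pics/w4.png",im[...,::-1])
for x in(55,70,76,95):print(x,proj(c,world_of(T,(x/1000,.085),.04)))
E
```

```text
clk 10.10 trk [ 2.8 83.4] z 94.0 toolx in trk deg -87.2 q [-0.35  0.55  1.76 -0.    0.83  1.11] F [-0.1  0.1 -0.3]
[{"jaw": 0, "dp": [-0.1, -0.5, 0], "yaw": 3.0}]
55 [171.82981644 275.76904986]
70 [141.00151347 274.44672401]
76 [128.64232313 273.91659828]
95 [ 89.39937151 272.23334087]
```

Emit:
{"op": "send_rows", "data": {"rows": [{"jaw":0,"dp":[0,0,-5],"yaw":3},{"jaw":0,"dp":[0,0,-5],"yaw":0},{"jaw":0,"dp":[4,0,0],"yaw":0},{"jaw":0,"dp":[4,0,0],"yaw":0},{"jaw":0,"dp":[0,0,0],"yaw":0}]}}

```text
clock: 10.78
ee_pos: [0.5868, -0.0578, 0.1932]
orientation: [3.14, 0.082, 0.001]
wrist_force: [-0.6, 0.3, 0.4]
grip_width: 0.003
finger_force: 0.0
```

Run:
```python
from h import *
tool();T=np.load("T.npy");c=robot.calibration("wrist");im=robot.capture("wrist")[...,::-1].copy();cv2.imwrite("pics/w5.png",im)
K=c["intrinsics"];g=cv2.GaussianBlur(cv2.cvtColor(im,cv2.COLOR_BGR2GRAY),(5,5),0)
for x in(30,58,95):
    X=world_of(T,(x/1000,.085),.04);z=(c["R"]@X+c["t"])[2];print(x,proj(c,X).round(1),"r",312*.032/z)
r=312*.032/z
H=cv2.HoughCircles(g,cv2.HOUGH_GRADIENT,1,15,param1=60,param2=14,minRadius=int(r*.85),maxRadius=int(r*1.2))
for q in H[0][:8]:print(q,trk(T,ray(c,q[:2],.04)).round(1))
```

```text
clk 10.78 trk [1.4 2.6] z 193.2 toolx in trk deg -90.4 q [-0.3   0.55  1.44 -0.    1.15  1.22] F [-0.6  0.3  0.4]
30 [246.9 304.4] r 36.636224158977285
58 [214.9 304.6] r 36.63546513457048
95 [172.5 304.8] r 36.63446218627077
[284.5 201.5  42.4] [-2.9 -8.1]
[162.5 309.5  33. ] [104.3  89.7]
```

View pics/w5.png

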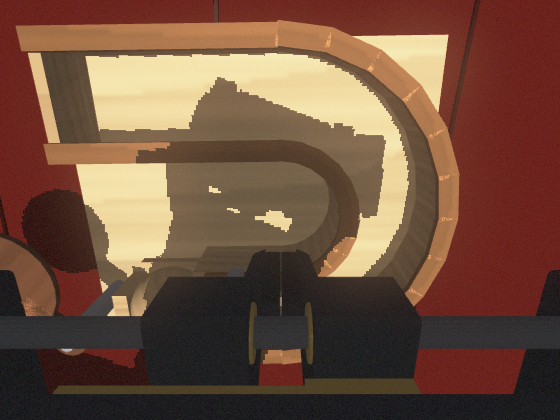

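The ball's left edge shows at about (134,300), which fits a ball in the port (expected centre 172, r 37). I'll turn for the grasp and check it numerically from a free view.

Emit:
{"op": "send_rows", "data": {"rows": [{"jaw":1,"dp":[-4.1,-1,0],"yaw":-10},{"jaw":1,"dp":[-3.8,-2.3,0],"yaw":-10},{"jaw":1,"dp":[0,0,0],"yaw":-10},{"jaw":1,"dp":[0,0,0],"yaw":-10},{"jaw":1,"dp":[0,0,0],"yaw":-10}]}}

```text
clock: 11.45
ee_pos: [0.5007, -0.0355, 0.1939]
orientation: [-2.808, -1.408, 0.0]
wrist_force: [0.9, -0.5, 0.7]
grip_width: 0.549
finger_force: 0.0
```

Emit:
{"op": "send_rows", "data": {"rows": [{"jaw":1,"dp":[0,0,0],"yaw":-10},{"jaw":1,"dp":[0,0,0],"yaw":-10},{"jaw":1,"dp":[0,0,0],"yaw":-10},{"jaw":1,"dp":[0,0,0],"yaw":-10}]}}

```text
clock: 11.95
ee_pos: [0.5007, -0.0356, 0.1938]
orientation: [-2.157, -2.284, 0.0]
wrist_force: [-0.2, -0.6, -0.7]
grip_width: 0.988
finger_force: 0.0
```

Run:
```python
from h import *
tool();T=np.load("T.npy");c=robot.calibration("wrist");im=robot.capture("wrist")[...,::-1].copy();cv2.imwrite("pics/w6.png",im)
g=cv2.GaussianBlur(cv2.cvtColor(im,cv2.COLOR_BGR2GRAY),(5,5),0)
for x in(58,95):
    X=world_of(T,(x/1000,.085),.04);z=(c["R"]@X+c["t"])[2];r=312*.032/z;print(x,proj(c,X).round(1),"r",r)
H=cv2.HoughCircles(g,cv2.HOUGH_GRADIENT,1,10,param1=60,param2=12,minRadius=int(r*.9),maxRadius=int(r*1.15))
for q in H[0][:8]:print(q,trk(T,ray(c,q[:2],.04)).round(1))
ct=robot.calibration("top");it=robot.capture("top");cv2.imwrite("pics/t6.png",it[...,::-1])
```

```text
clk 11.95 trk [28.7 87.1] z 193.8 toolx in trk deg -0.1 q [-0.3   0.38  1.71 -0.    1.05 -0.36] F [-0.2 -0.6 -0.7]
58 [282.7 176.2] r 41.699266718426365
95 [282.8 126.3] r 43.721053643546256
[285.5 122.5  44.9] [97.7 83. ]
[447.5 340.5  49.4] [-94.1 -65.5]
[457.5 341.5  43.6] [-95.2 -74.9]
[112.5 342.5  49.4] [-96.2 240.5]
[372.5 224.5  49.4] [18.5 12.7]
[407.5 248.5  47.2] [ -2.5 -18. ]
[ 56.5 327.5  44. ] [-79.8 288.3]
```

Emit:
{"op": "send_rows", "data": {"rows": [{"jaw":1,"dp":[3.3,0.1,0],"yaw":0},{"jaw":1,"dp":[3.3,0.1,0],"yaw":0},{"jaw":1,"dp":[0,0,4],"yaw":0},{"jaw":1,"dp":[0,0,4],"yaw":0},{"jaw":1,"dp":[0,0,2.6],"yaw":0}]}}

```text
clock: 12.68
ee_pos: [0.4993, 0.0308, 0.0863]
orientation: [-2.167, -2.272, 0.002]
wrist_force: [1.0, -0.6, -0.6]
grip_width: 1.001
finger_force: 0.0
```

Emit:
{"op": "send_rows", "data": {"rows": [{"jaw":1,"dp":[0,0,0],"yaw":0},{"jaw":0.5,"dp":[0,0,0],"yaw":0},{"jaw":0.5,"dp":[0,0,0],"yaw":0},{"jaw":0.5,"dp":[0,0,0],"yaw":0},{"jaw":0.5,"dp":[0,0,0],"yaw":0}], "squeeze": 15}}

```text
clock: 13.3
ee_pos: [0.5006, 0.0309, 0.0884]
orientation: [2.163, 2.277, 0.001]
wrist_force: [-0.5, -0.0, 6.8]
grip_width: 0.716
finger_force: 15.0
```

```bash
python3 -c "
from h import *
tool();s=robot.get_state();print(s['grip_width'],s['finger_force'])"
```

```text
clk 13.30 trk [95.1 83.3] z 88.4 toolx in trk deg -0.5 q [-0.17  0.55  1.79 -0.    0.8  -0.22] F [-0.5 -0.   6.8]
0.7163747962899738 15.013296101242304
```

Emit:
{"op": "send_rows", "data": {"rows": [{"jaw":0.5,"dp":[0,0,-2],"yaw":0},{"jaw":0.5,"dp":[0,0,-4],"yaw":0},{"jaw":0.5,"dp":[0,0,-4],"yaw":0},{"jaw":0.5,"dp":[0,0,-2],"yaw":0},{"jaw":0.5,"dp":[0,0,0],"yaw":0}]}}

```text
clock: 13.92
ee_pos: [0.5005, 0.031, 0.2086]
orientation: [2.162, 2.276, 0.002]
wrist_force: [0.9, 0.3, -1.5]
grip_width: 0.716
finger_force: 15.0
```

Run:
```python
from h import *
tool();s=robot.get_state();print(s['grip_width'],s['finger_force'],s['ee_pos'])
for n in("wrist","top","scene"):
    c=robot.calibration(n);im=robot.capture(n)[...,::-1].copy();cv2.imwrite(f"pics/{n}7.png",im)
    X=np.array([.4955,.282,.02]);p=proj(c,X);z=(c["R"]@X+c["t"])[2];r=c["intrinsics"][0,0]*.042/z
    print(n,p.round(1),"outer r",r.round(1))
    h=cv2.cvtColor(im,cv2.COLOR_BGR2HSV);w=(h[...,1]<60).astype('uint8')  # white sheet
    nn,lab,st,ce=cv2.connectedComponentsWithStats(w)
    for i in range(1,nn):
        if np.hypot(*(ce[i]-p))<r and st[i,4]>r*r*.3:
            k=(lab==i).astype('uint8');q=max(cv2.findContours(k,0,1)[0],key=len);e=cv2.fitEllipse(q)
            print("hole",st[i].tolist(),e, ray(c,e[0],.02).round(4), ray(c,e[0],.0).round(4))
```

```text
clk 13.93 trk [95.2 83.4] z 208.6 toolx in trk deg -0.5 q [-0.17  0.36  1.7   0.    1.08 -0.22] F [ 0.9  0.3 -1.5]
0.7162826494603663 14.995747581124306 [0.50052085 0.03097588 0.20862533]
wrist [ 291.4 -165.3] outer r 63.6
top [164.1 232.4] outer r 14.4
hole [156, 224, 17, 17, 227] ((163.5966033935547, 231.9365692138672), (15.716131210327148, 16.54779052734375), 11.076244354248047) [0.4967 0.2835 0.02  ] [0.497  0.2879 0.    ]
scene [389.7 191.9] outer r 16.2
hole [382, 190, 17, 10, 137] ((389.9703674316406, 194.4816131591797), (8.947257995605469, 16.88278579711914), 100.70146179199219) [0.5048 0.2786 0.02  ] [0.4848 0.2912 0.    ]
```

Emit:
{"op": "send_rows", "data": {"rows": [{"jaw":0.5,"dp":[5,0,0],"yaw":0},{"jaw":0.5,"dp":[6,0,0],"yaw":0},{"jaw":0.5,"dp":[5,0,0],"yaw":0},{"jaw":0.5,"dp":[1,0,0],"yaw":0},{"jaw":0.5,"dp":[0,0,0],"yaw":0}]}}

```text
clock: 14.7
ee_pos: [0.4913, 0.2007, 0.2068]
orientation: [-2.162, -2.278, 0.002]
wrist_force: [0.9, -0.1, -1.7]
grip_width: 0.719
finger_force: 15.0
```

Run:
```python
from h import *
tool();s=robot.get_state();print(s['grip_width'],s['ee_pos'])
c=robot.calibration("wrist");im=robot.capture("wrist")[...,::-1].copy();cv2.imwrite("pics/w8.png",im)
print("cam",-c["R"].T@c["t"])
h=cv2.cvtColor(im,cv2.COLOR_BGR2HSV)
p=proj(c,[.4955,.284,.02]);print(p)
w=((h[...,0]<20)&(h[...,1]>90)).astype('uint8')
x,y=p.astype(int);print([h[y,i].tolist() for i in range(x-60,x+61,10)])
cs,hi=cv2.findContours(w,cv2.RETR_CCOMP,1)
for q,hh in zip(cs,hi[0]):
    if len(q)>40:
        e=cv2.fitEllipse(q)
        if np.hypot(e[0][0]-p[0],e[0][1]-p[1])<40:print("hole" if hh[3]>=0 else "outer",cv2.boundingRect(q),np.round(e[0],1),np.round(e[1],1),[ray(c,e[0],z)[:2].round(4).tolist() for z in(0,.01,.02)])
z=(c["R"]@[.4955,.284,.02]+c["t"])[2];print("r expected hole/outer",312*.024/z,312*.042/z)
```

```text
clk 14.70 trk [265.1  82.5] z 206.8 toolx in trk deg -0.4 q [ 0.17  0.42  1.61 -0.    1.11  0.11] F [ 0.9 -0.1 -1.7]
0.7192381278348522 [0.49131254 0.20068705 0.20683702]
cam [0.48776795 0.277168   0.28912407]
[290.84856317 103.2358281 ]
[[23, 9, 233], [11, 109, 141], [10, 96, 130], [16, 47, 82], [26, 9, 225], [23, 9, 232], [26, 9, 224], [26, 8, 232], [23, 9, 224], [11, 105, 124], [11, 105, 131], [13, 53, 143], [23, 10, 222]]
outer (239, 49, 101, 83) [287.6  94.6] [83.3 93. ] [[0.4928, 0.2914], [0.4927, 0.2909], [0.4925, 0.2905]]
r expected hole/outer 29.38559214212484 51.42478624871847
```

Run:
```python
from h import *
c=robot.calibration("wrist");im=cv2.imread("pics/w8.png");h=cv2.cvtColor(im,cv2.COLOR_BGR2HSV)
w=(h[...,1]>30).astype('uint8')
p=proj(c,[.4955,.286,.02])
cs,hi=cv2.findContours(w,cv2.RETR_CCOMP,1)
for q,hh in zip(cs,hi[0]):
    if len(q)>40:
        e=cv2.fitEllipse(q)
        if np.hypot(e[0][0]-p[0],e[0][1]-p[1])<45:print("hole" if hh[3]>=0 else "outer",cv2.boundingRect(q),np.round(e[0],1),np.round(e[1],1),[ray(c,e[0],z)[:2].round(4).tolist() for z in(0,.01,.02)])
x=291
print([(r,h[r,x].tolist()) for r in range(30,175,4)])
```

```text
hole (261, 74, 57, 60) [289.1 103.8] [55.8 58.7] [[0.4949, 0.2833], [0.4947, 0.283], [0.4945, 0.2828]]
[(30, [23, 10, 232]), (34, [21, 8, 234]), (38, [26, 9, 231]), (42, [20, 10, 230]), (46, [23, 9, 229]), (50, [11, 98, 135]), (54, [12, 98, 138]), (58, [11, 98, 136]), (62, [10, 97, 139]), (66, [11, 106, 140]), (70, [11, 102, 138]), (74, [13, 44, 82]), (78, [23, 9, 229]), (82, [23, 9, 228]), (86, [21, 8, 230]), (90, [23, 9, 229]), (94, [23, 9, 233]), (98, [24, 11, 229]), (102, [26, 9, 223]), (106, [23, 9, 231]), (110, [26, 9, 232]), (114, [23, 9, 226]), (118, [23, 17, 121]), (122, [21, 17, 108]), (126, [19, 18, 112]), (130, [23, 10, 106]), (134, [12, 56, 68]), (138, [9, 64, 68]), (142, [12, 71, 65]), (146, [14, 78, 62]), (150, [13, 88, 67]), (154, [11, 92, 61]), (158, [7, 103, 57]), (162, [0, 99, 54]), (166, [8, 110, 51]), (170, [4, 133, 48]), (174, [5, 115, 53])]
```

Emit:
{"op": "send_rows", "data": {"rows": [{"jaw":0.5,"dp":[4.1,0.4,0],"yaw":0},{"jaw":0.5,"dp":[4.1,0.4,0],"yaw":0},{"jaw":0.5,"dp":[0,0,4],"yaw":0},{"jaw":0.5,"dp":[0,0,4],"yaw":0},{"jaw":0.5,"dp":[0,0,2],"yaw":0}]}}

```text
clock: 15.38
ee_pos: [0.4951, 0.2813, 0.1054]
orientation: [-2.165, -2.274, 0.005]
wrist_force: [-0.6, 0.3, -1.6]
grip_width: 0.72
finger_force: 15.0
```

Emit:
{"op": "send_rows", "data": {"rows": [{"jaw":0.5,"dp":[0,0,0],"yaw":0},{"jaw":0.5,"dp":[0,0,0.5],"yaw":0},{"jaw":0.5,"dp":[0,0,0.5],"yaw":0},{"jaw":0.5,"dp":[0,0,0.4],"yaw":0},{"jaw":0.5,"dp":[0,0,0],"yaw":0}]}}

```text
clock: 16.0
ee_pos: [0.4953, 0.2831, 0.0936]
orientation: [-2.164, -2.278, 0.0]
wrist_force: [-0.4, -0.4, -1.1]
grip_width: 0.713
finger_force: 15.0
```

Emit:
{"op": "send_rows", "data": {"rows": [{"jaw":0.5,"dp":[0,0,0.2],"yaw":0},{"jaw":0.5,"dp":[0,0,0.1],"yaw":0},{"jaw":0.5,"dp":[0,0,0],"yaw":0}]}}

```text
clock: 16.38
ee_pos: [0.4953, 0.283, 0.0909]
orientation: [2.164, 2.278, -0.0]
wrist_force: [-1.6, -1.7, 2.0]
grip_width: 0.716
finger_force: 15.0
```

Contact felt. Release gently.

Emit:
{"op": "send_rows", "data": {"rows": [{"jaw":0.74,"dp":[0,0,0],"yaw":0},{"jaw":0.76,"dp":[0,0,0],"yaw":0},{"jaw":0.8,"dp":[0,0,0],"yaw":0},{"jaw":0.9,"dp":[0,0,0],"yaw":0},{"jaw":1,"dp":[0,0,0],"yaw":0}], "squeeze": 5}}

```text
clock: 17.0
ee_pos: [0.4954, 0.2831, 0.0907]
orientation: [-2.164, -2.278, -0.0]
wrist_force: [0.3, 0.4, 0.2]
grip_width: 0.983
finger_force: 0.0
```

Emit:
{"op": "send_rows", "data": {"rows": [{"jaw":1,"dp":[0,0,0],"yaw":0},{"jaw":1,"dp":[0,0,-2],"yaw":0},{"jaw":1,"dp":[0,0,-4],"yaw":0},{"jaw":1,"dp":[0,0,-5],"yaw":0},{"jaw":1,"dp":[-5,0,-3],"yaw":0}]}}

```text
clock: 17.62
ee_pos: [0.498, 0.2342, 0.2331]
orientation: [2.158, 2.28, 0.005]
wrist_force: [1.2, 0.0, -0.2]
grip_width: 1.003
finger_force: 0.0
```

Emit:
{"op": "send_rows", "data": {"rows": [{"jaw":1,"dp":[-5,0,0],"yaw":0},{"jaw":1,"dp":[0,0,0],"yaw":0},{"jaw":1,"dp":[0,0,0],"yaw":0}]}}

```text
clock: 18.0
ee_pos: [0.5004, 0.1835, 0.2307]
orientation: [-2.164, -2.277, -0.0]
wrist_force: [-0.1, 0.2, -1.3]
grip_width: 1.0
finger_force: 0.0
```

Run:
```python
from h import *
tool();T=np.load("T.npy")
c=robot.calibration("wrist");im=robot.capture("wrist")[...,::-1].copy();cv2.imwrite("pics/w9.png",im)
g=cv2.GaussianBlur(cv2.cvtColor(im,cv2.COLOR_BGR2GRAY),(5,5),0)
X=np.array([.4946,.283,.041]);z=(c["R"]@X+c["t"])[2];r=312*.032/z;print("ball exp",proj(c,X).round(1),r)
H=cv2.HoughCircles(g,cv2.HOUGH_GRADIENT,1,10,param1=60,param2=12,minRadius=int(r*.85),maxRadius=int(r*1.6))
for q in H[0][:5]:print(q,ray(c,q[:2],.041).round(4),ray(c,q[:2],.02).round(4))
ct=robot.calibration("top");t=robot.capture("top")[...,::-1];cv2.imwrite("pics/t9.png",t)
print("cover exp px",proj(ct,world_of(T,(.157-.062*np.cos(2.35),.085-.062*np.sin(2.35)),.084)))
h=cv2.cvtColor(t.copy(),cv2.COLOR_BGR2HSV)
print(h[232,150:180:2].tolist())
```

```text
clk 18.00 trk [247.4  74.5] z 230.7 toolx in trk deg -0.5 q [0.13 0.4  1.58 0.   1.17 0.08] F [-0.1  0.2 -1.3]
ball exp [279.2  81.7] 39.512869372007714
[278.5  77.5  38.6] [0.4939 0.2861 0.041 ] [0.4937 0.2882 0.02  ]
[320.5 259.5  53.5] [0.5424 0.1266 0.041 ] [0.5459 0.1163 0.02  ]
[443.5 343.5  55.6] [0.6808 0.0359 0.041 ] [0.695  0.0186 0.02  ]
[290.5  83.5  59.1] [0.5038 0.2822 0.041 ] [0.5044 0.2839 0.02  ]
[453.5 340.5  45.2] [0.6905 0.0402 0.041 ] [0.7055 0.0233 0.02  ]
cover exp px [211.07639281 218.37330206]
[[22, 37, 219], [21, 38, 217], [22, 38, 217], [22, 37, 214], [21, 38, 213], [20, 39, 214], [20, 39, 214], [21, 37, 211], [20, 40, 213], [20, 38, 209], [20, 40, 210], [21, 38, 208], [20, 39, 208], [21, 40, 205], [22, 37, 205]]
```

Run:
```python
from h import *
c=robot.calibration("wrist");im=cv2.imread("pics/w9.png");h=cv2.cvtColor(im,cv2.COLOR_BGR2HSV)
for r in (60,78,95):
    print(r,[(x,*h[r,x].tolist()) for x in range(215,345,5)])
print([(y,*h[y,279].tolist()) for y in range(20,150,5)])
for z,rr in((.041,.032),(.02,.042)):
    X=np.array([.4946,.283,z]);print(z,[proj(c,X+d).round(0).tolist() for d in np.array([[rr,0,0],[-rr,0,0],[0,rr,0],[0,-rr,0]])])
```

```text
60 [(215, 26, 9, 230), (220, 23, 9, 230), (225, 21, 8, 233), (230, 27, 10, 231), (235, 23, 9, 227), (240, 10, 96, 130), (245, 17, 90, 158), (250, 16, 95, 182), (255, 16, 98, 200), (260, 16, 102, 209), (265, 17, 100, 217), (270, 17, 104, 213), (275, 16, 101, 217), (280, 17, 97, 224), (285, 17, 100, 217), (290, 17, 103, 208), (295, 16, 99, 194), (300, 17, 98, 183), (305, 16, 96, 173), (310, 16, 89, 141), (315, 10, 95, 124), (320, 11, 101, 131), (325, 26, 9, 229), (330, 26, 9, 228), (335, 20, 10, 229), (340, 20, 10, 225)]
78 [(215, 26, 9, 227), (220, 23, 9, 227), (225, 23, 9, 231), (230, 21, 11, 227), (235, 10, 105, 148), (240, 16, 85, 144), (245, 16, 94, 181), (250, 16, 101, 200), (255, 17, 101, 218), (260, 18, 98, 226), (265, 18, 99, 224), (270, 17, 101, 215), (275, 18, 99, 229), (280, 18, 98, 228), (285, 16, 102, 220), (290, 17, 102, 211), (295, 17, 105, 192), (300, 17, 100, 191), (305, 16, 98, 185), (310, 16, 99, 168), (315, 17, 88, 130), (320, 11, 111, 133), (325, 11, 100, 130), (330, 23, 9, 226), (335, 23, 9, 228), (340, 20, 10, 231)]
95 [(215, 21, 8, 235), (220, 23, 10, 228), (22
[... 433 characters left out ...]
, 23, 9, 227), (335, 20, 10, 226), (340, 26, 8, 233)]
[(20, 23, 9, 230), (25, 26, 8, 235), (30, 20, 10, 230), (35, 9, 103, 139), (40, 16, 94, 160), (45, 15, 97, 187), (50, 16, 101, 208), (55, 17, 103, 211), (60, 17, 99, 222), (65, 18, 94, 227), (70, 16, 102, 216), (75, 18, 98, 229), (80, 18, 101, 225), (85, 17, 102, 218), (90, 17, 104, 209), (95, 16, 104, 211), (100, 16, 105, 204), (105, 15, 103, 188), (110, 17, 101, 166), (115, 17, 103, 156), (120, 17, 97, 132), (125, 12, 101, 78), (130, 14, 96, 69), (135, 11, 117, 61), (140, 6, 115, 60), (145, 3, 168, 102)]
0.041 [[319.0, 85.0], [240.0, 80.0], [282.0, 38.0], [277.0, 123.0]]
0.02 [[327.0, 87.0], [231.0, 82.0], [282.0, 31.0], [277.0, 134.0]]
```

The measured ball and ring edges match a ball seated concentrically, within about 2 mm. The cover has not been touched since. I'm handing the job in.

```bash
python3 -c "
from rig import robot
print(robot.finish_job())"
```

```text
the job is handed in; nothing more can be done
None
```

The job is handed in at about 18 s: the cover was swung to about 2.35 rad, the ball went into the port and was lifted out, and my last measurements put it seated on the ring cradle; the moves cannot tilt the fingers, so I sent it over the sill with one fast upright push.

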